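Shut the gas reset cabinet and hold its key turned

TASK

Push the small gas reset cabinet's door fully shut until it snaps onto its catch; then take the key out of its wooden holder, push it fully home into the lock on the cabinet's roof, working it past the sticky pins, and turn it a quarter turn clockwise (seen from above). The lock springs back, so finish still gripping the key and holding it turned, with the door still shut; leave the bowl, tiffin carrier and jar where they stand.

Things in the scene. Friction and masses are not known exactly. Their poses are not given: they have to be found in the camera images.
- door (a joint): Cabinet door angle (rad): 0 is shut, growing as it opens; starts 0.45 to 0.9, stays where left. In the last 0.08 rad a sprung roller catch resists (about 3 N at the free edge), then below about 0.04 rad snaps it to 0 and keeps it there. Seen from above, shutting turns it anticlockwise about its upright hinge.
- door_hinge (a point): On the door's upright hinge axis, 99 mm above the ledge; axes turn with the door: -y runs along the door to its free edge, -x is the outward normal. The door is a flat steel panel 168 mm wide, 107 high, 12 thick, outer face at x = -12 mm, top edge 111 mm above the ledge, on a cabinet 115 mm high. A small black pull at y = -70 mm stands 6 mm proud.
- door_push (a point): Point on the door's outer face where it is well pushed: 140 mm from the hinge axis (28 mm in from the free edge), 16 mm below the door's top edge, 99 mm above the ledge. Same axes as door_hinge; push along its +x.
- key_mid (a point): Centre of the key's flat steel head: 30 mm wide (x), 12 thick (y), 46 high (z, upright). The head's underside, the shoulder, is 23 mm below; under it a blade 16 mm wide (x), 5 thick (y), 24 long. Same after a half turn about z. It starts upright, blade down, its shoulder resting on the holder's top; grip the head across its thickness with the fingertips above the shoulder. About 70 g.
- key: The same loose key; origin at the blade's tip, axes as key_mid (z up along the key; key_mid lies at z = 47 mm).
- holder: Fixed wooden block 70 x 60 x 32 mm (x, y, z) with an upright slot 19 x 8 mm in its middle, long along x, that the key stands in; origin under its centre.
- lock_mouth (a point): Centre of the keyway mouth in the flat top of the brass lock core on the cabinet roof, 144 mm above the ledge, 29 above the roof; the bezel round it (51 mm across) is 2 mm lower. Turns with the core: keyway 17.6 mm along this x, 6.6 along y, 1.5 mm lead-in, straight down, 28 deep. Fully home the key's shoulder rests on the core's top, key_mid 23 mm above this point.
- core (a joint): Turn of the lock core (rad): 0 at rest, growing clockwise seen from above, stop at 1.62. A spring turns it back (0.03 to 0.09 N m). The key has some 0.1 to 0.15 rad of play, so the hand turns that much further. Two sprung pins, 10 and 18 mm down the keyway on opposite sides, drag by several newtons as the blade passes; rocking the key a little about the vertical helps.
- bowl: Aluminium bowl, 110 mm across, 45 mm high, loose bystander; origin under its centre. It and the key holder may stand in either of two places on the ledge.
- tiffin: Closed three-tier green tiffin carrier with side clip and bail, 114 mm across, 173 mm high, loose bystander; origin under its centre.
- jar: Small glass jar with steel cap, 56 mm across, 80 mm high, loose bystander; origin under its centre.
There are look-alikes about, which are no part of the job. What is shaped like the key but pink or red is not meant.

How it is judged:
On the way, in this order (a step that is already met when the one before it is completed fails the run):
1. the door is shut on its catch (value of joint door below 0.025 rad), for 0.3 s.
2. the key is fully home in the lock, door still shut (value of joint door below 0.025 rad and z of key_mid in the frame of lock_mouth below 0.0265 m and horizontal distance between key_mid and lock_mouth below 0.005 m and angle between key_mid's own z axis and vertical below 0.14 rad), for 0.2 s.
3. the key is turned a quarter in the lock, gripped by the fingers (value of joint core above 1.3 rad and contact force between the fingers and key above 1 N and z of key_mid in the frame of lock_mouth below 0.0265 m and horizontal distance between key_mid and lock_mouth below 0.005 m and angle between key_mid's own z axis and vertical below 0.14 rad), for 0.3 s.
At the end, for the whole second after the job is handed in: Door within 0.025 rad of shut; key upright (8 degrees) and home in the lock (shoulder within 3.5 mm of the core's top, within 5 mm of its centre); core held at more than 1.3 rad (75 degrees) and still, with the fingers gripping the key; bowl, tiffin and jar within 40 mm of their starts (all of step 3 and value of joint door below 0.025 rad and velocity of joint core between -0.1 and 0.1 rad/s and distance of each of bowl, tiffin, jar from where it was at the start of the episode below 0.04 m); the arm keeps its last pose, push and grip.
It fails at once if bowl pushed away or tipped (distance of bowl from where it was at the start of the episode above 0.04 m or angle between bowl's own z axis and vertical above 0.5 rad).
It fails at once if tiffin pushed away or tipped (distance of tiffin from where it was at the start of the episode above 0.04 m or angle between tiffin's own z axis and vertical above 0.5 rad).
It fails at once if jar pushed away or tipped (distance of jar from where it was at the start of the episode above 0.04 m or angle between jar's own z axis and vertical above 0.5 rad).
It also fails if it takes over 72 s, if anything falls off the work surface, if the arm or the gripper's body presses on something with over 40 N, if the wrist force passes 120 N, or if a joint passes its speed limit or range.

ROBOT

A 6-joint arm with a two-finger parallel gripper is mounted at the origin on the work surface. World frame = base frame: x ahead of the robot, y to its left, z up, the work surface at z = 0. Lengths are in m, angles in rad, forces in N, time in s.
With the tool pointing down it reaches from about 0.3 to 1 m from the base axis. Payload 5.1 kg.
Tool frame: the origin (TCP) lies at the very end of the fingers, on their centre line; the grasp point (between the pads) lies robot.grasp_offset behind it (robot.grasp_offset is the distance from the TCP to the grasp point, in m); z points along the fingers, y is the line along which they close (so a half turn about z gives the same grasp; the last joint's range is limited). The gripper opens to 95 mm and grips with 3 to 60 N. Pads are 20 mm wide; open, the fingers measure 119 mm over their backs; the gripper's body (75 mm by 180 mm) begins 59 mm behind the grasp point.
Start: joints at [-1.231, 0.124, 1.65, -0, 1.367, -0.083], TCP at [0.267, -0.593, 0.215] pointing down, gripper open.
Joint ranges: [-2.61, 2.61], [-1.02, 2.33], [0.03, 2.71], [-1.35, 4.49], [0.32, 2.68], [-2.91, 2.91]. Speed limits (rad/s): [2.57, 2.57, 3.14, 3.14, 3.14, 3.14].

INTERFACE

Orientations are given as a unit quaternion [x, y, z, w].
In Python, from rig import robot, vision, search_frame gives the robot as it stands.
- The arm moves only by the tool play_rows, never from a script. Its argument "increments" is one flat list of numbers, 5 for each row, row after row: the closure, from -1 (fully open) to 1 (shut), so that 0 is half open, then the shift along the tool's x, y, z in mm, then the turn about the tool's z in rad. In form: [claw, tx, ty, tz, twist, claw, tx, ty, tz, twist, ...]. A call has 1 to 12 rows; each row is the pose to reach, as a shift and turn from the pose commanded when the call began, along the tool's axes at that moment; what a row does not reach only later rows make up. A row lasts 1/8 s, in which the tool goes at most 62.5 mm and 10.7 degrees, less where a joint would pass 70% of its speed; a pose out of reach is approached as far as the arm can. A call with a gripper value outside its range is refused whole. The fingers move at their own pace and stop on an object; the grip force is fixed at half the most. Time passes only in rows, so rows that repeat a pose let the fingers close. It gives the time, the measured TCP pose, the force, the opening and the grip force at its end, in the units of the state.
- robot.get_state(): the state, without advancing time (a new reading comes with each control period).
- vision.snapshot(name): name is "scene" or "top" or "wrist"; returns (picture, depth): 480x640x3 uint8, blue, green, red; 480x640 float32, m along the optical axis (not along the pixel's ray), 0 where there is no reading.
- vision.camera_info(name): a dict with "vfov" (degrees; the focal length in pixels is half the picture's height over the tangent of half this angle, whatever the lens; pixels are square), "cx", "cy" (the principal point, pixels), "eye" and "orientation" of the camera in the world. Camera axes: x right, y down, z forward; pixel columns grow to the right and rows downward; lengths in m; the calibration is good to about 2 mm. A picture is of the moment at which its call begins: read the wrist's pose just before it. camera_info takes no time and is no camera call; for the wrist camera it gives the pose at the moment of the call.
- robot.hand_in(): hands the job in; it is judged then, once.
Trained networks look in the newest picture that a camera, given by its name, has taken for a name from the list of things; names that differ only in an ending like _2 or _b are one class to them, and where a whole thing is asked for, a point or a joint stands for the part that bears it (a point fixed in the world has none). Each returns a list of dicts, best first, with "confidence" (0 to 1); they miss things now and then, are a little off and sometimes report something else, mostly with a low value. They report only what shows in the picture. A call takes as long as a camera call. They do not tell look-alikes from the thing itself.
- search_frame(camera, thing): "position" ([x, y, z] in m, in the coordinates of the camera as it stood for that picture, good to about 4 mm: the middle of the surface that is visible of it).
The state is a dict: "t": time; "qpos": joint angles; "joint_velocities": joint speeds; "tau": joint torques, N m; "position": TCP position; "tool_rot": TCP orientation; "force": force on the tool from outside, world axes, zero at the start; "moment": the same for the moment, N m; "width": opening from 0.0 (shut) to 1.0 (fully open); "grip_force": force on a finger pad.
Only numpy, scipy, OpenCV 4.12 (cv2) and the standard library are available. Lean on these libraries where they do the work, as an engineer would, in place of code of your own. Each camera call takes 0.05 s, during which the arm holds its last target. There are 200 camera calls.

## Working session

There is one attempt and no reset: what is moved stays moved. The work goes in short steps, Python scripts to look and compute and a tool call to move; the robot and the scene stay as the last step left them, time stands still between calls to the robot, and variables do not carry over. Pictures are saved under pics/ and viewed, at most 10 in all, crops included, and the job is handed in when it is done.

Besides the shell and the picture viewer there is one more tool, called after "Request:" in YAML: its name, and indented under it one key for each argument. play_rows: Moves the arm, as the interface text tells. Its arguments: {"type":"object","properties":{"increments":{"type":"array"}},"required":["increments"]}

```bash
ls; mkdir -p pics; cat > h.py <<'E'
import numpy as np, cv2
from scipy.spatial.transform import Rotation as R
from rig import robot, vision, search_frame
def cam(n):
    c=vision.camera_info(n); f=240/np.tan(np.radians(c['vfov'])/2)
    return f,c['cx'],c['cy'],np.array(c['eye']),R.from_quat(c['orientation']).as_matrix()
def snap(n,fn=None):
    C=cam(n); p,d=vision.snapshot(n)
    if fn: cv2.imwrite('pics/'+fn,p)
    f,cx,cy,e,M=C
    v,u=np.mgrid[:480,:640]
    P=np.stack([(u-cx)/f*d,(v-cy)/f*d,d],-1)@M.T+e
    P[d==0]=np.nan
    return p,d,P,C
def find(n,thing,C):
    r=[]
    for o in search_frame(n,thing)[:4]:
        q=np.array(o['position']); w=C[4]@q+C[3]
        r.append((round(o['confidence'],2),w.round(3).tolist(),(int(q[0]/q[2]*C[0]+C[1]),int(q[1]/q[2]*C[0]+C[2]))))
    return r
E
python3 - <<'E'
from h import *
print(robot.get_state(), robot.grasp_offset)
for n in ('scene','top'):
    p,d,P,C=snap(n,n+'0.png'); print(n,C[3])
    for t in ['door_push','door_hinge','key_mid','holder','lock_mouth','bowl','tiffin','jar']: print(t,find(n,t,C))
E
```

```text
pics
{'t': 0.0, 'qpos': array([-1.23058890e+00,  1.24500252e-01,  1.65161817e+00, -3.63171689e-05,
        1.36744526e+00, -8.25982839e-02]), 'joint_velocities': array([ 0.00052194, -0.00020783,  0.00186326, -0.00098527,  0.00020925,
       -0.00207059]), 'tau': array([-3.19042356e-04, -4.17604315e+01, -3.59936178e+01,  7.76303373e-02,
        4.93576017e-02, -1.82641138e-04]), 'position': array([ 0.26647091, -0.59220535,  0.21342316]), 'tool_rot': array([ 9.77736265e-01,  2.09835232e-01, -1.44221249e-04, -9.75064153e-04]), 'force': array([-0.15586412,  0.12625964,  0.17818432]), 'moment': array([0.04531724, 0.0005148 , 0.03003701]), 'grip_force': 0.0, 'width': 0.9997397374164784} 0.0188
scene [ 1.15818633 -0.38977363  0.88922765]
door_push [(0.66, [0.669, 0.173, 0.07], (413, 234))]
door_hinge []
key_mid [(0.63, [0.398, -0.318, 0.051], (134, 265)), (0.58, [0.595, -0.28, 0.063], (195, 322)), (0.55, [0.501, -0.294, 0.068], (166, 289))]
holder [(0.86, [0.512, -0.291, 0.033], (173, 302))]
lock_mouth [(0.64, [0.553, 0.261, 0.146], (412, 158))]
bowl [(0.82, [0.477, -0.102, 0.024], (250, 250))]
tiffin [(0.94, [0.732, -0.261, 0.146], (236, 348))]
jar [(0.55, [0.81, -0.043, 0.071], (374, 337))]
top [ 0.34267112 -0.00679864  1.39893164]
door_push [(0.83, [0.659, 0.172, 0.11], (251, 201)), (0.53, [0.557, 0.262, 0.146], (209, 240))]
door_hinge [(0.56, [0.654, 0.17, 0.112], (252, 203))]
key_mid [(0.45, [0.582, -0.277, 0.068], (436, 235))]
holder [(0.62, [0.491, -0.289, 0.033], (440, 273))]
lock_mouth [(0.65, [0.556, 0.266, 0.145], (208, 241))]
bowl [(0.71, [0.496, -0.113, 0.017], (368, 272)), (0.24, [0.687, -0.242, 0.146], (426, 185))]
tiffin [(0.75, [0.69, -0.24, 0.141], (425, 184))]
jar [(0.67, [0.787, -0.03, 0.077], (335, 154))]
```

View pics/scene0.png

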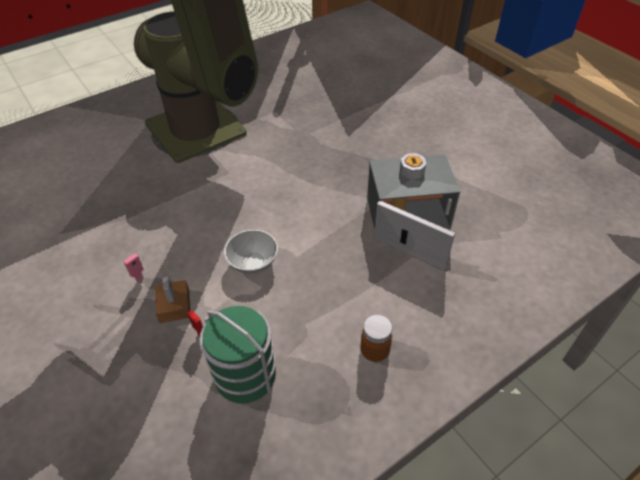

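View pics/top0.png

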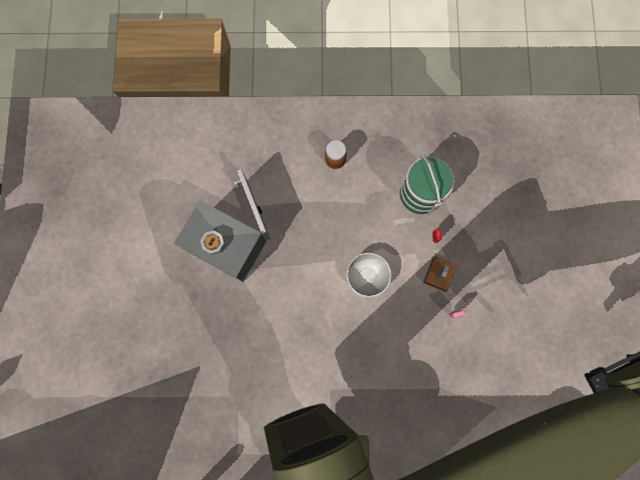

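The scene shows three key shapes: pink at (134,265), red at (195,322) and a steel one standing in the wooden holder at (168,289). The steel one is the key. The door is open with its hinge near top-view pixel (264,232) and its free edge at (239,170).

```bash
python3 - <<'E'
from h import *
p,d,P,C=snap('top')
def box(name,m):
    q=P[m][:,:2].astype(np.float32); r=cv2.minAreaRect(q); print(name,len(q),'z',np.median(P[m][:,2]).round(4)); print(cv2.boxPoints(r).round(4).tolist(),np.round(r[1],3))
z=P[...,2]; x=P[...,0]; y=P[...,1]
v,u=np.mgrid[:480,:640]
reg=(u>160)&(u<290)&(v>160)&(v<290)
# door: pixels brighter / line
door=reg&(z>0.100)&(z<0.119)&(u>232)&(v<232)&(((u-198)*(234-202)-(v-202)*(265-198))>150)
box('door',door)
roof=reg&(z>0.105)&(z<0.122)&~door
k=cv2.morphologyEx(roof.astype(np.uint8),cv2.MORPH_OPEN,np.ones((5,5)))>0
box('roof',k)
box('lock',reg&(z>0.135))
hold=(u>415)&(u<465)&(v>250)&(v<298)
box('holder',hold&(z>0.025)&(z<0.04)); 
m=hold&(z>0.05); print(P[m].mean(0), P[m].max(0), m.sum())
s=cv2.resize(np.vstack([p[160:290,160:290],p[215:345,380:510]]),None,fx=2.3,fy=2.3,interpolation=cv2.INTER_CUBIC)
p2,d2,P2,C2=snap('scene')
a=cv2.resize(p[155:295,165:305],(400,400),interpolation=cv2.INTER_CUBIC); b=cv2.resize(p2[240:340,110:210],(400,400),interpolation=cv2.INTER_CUBIC)
cv2.imwrite('pics/c1.png',np.hstack([a,b]))
E
```

```text
door 340 z 0.1095
[[0.5827999711036682, 0.15029999613761902], [0.5874000191688538, 0.13899999856948853], [0.7425000071525574, 0.2020999938249588], [0.7379000186920166, 0.21330000460147858]] [0.167 0.012]
roof 3108 z 0.1139
[[0.47600001096725464, 0.20600000023841858], [0.5817000269889832, 0.14869999885559082], [0.6640999913215637, 0.30070000886917114], [0.5584999918937683, 0.3580000102519989]] [0.173 0.12 ]
lock 364 z 0.1414
[[0.5250999927520752, 0.2773999869823456], [0.5392000079154968, 0.22830000519752502], [0.5879999995231628, 0.24240000545978546], [0.5738999843597412, 0.2915000021457672]] [0.051 0.051]
holder 586 z 0.0311
[[0.44909998774528503, -0.304500013589859], [0.5144000053405762, -0.3328999876976013], [0.5386999845504761, -0.27720001339912415], [0.4733999967575073, -0.24879999458789825]] [0.061 0.071]
[ 0.49278416 -0.28901223  0.07258224] [ 0.50793998 -0.28029977  0.0818291 ] 83
```

View pics/c1.png

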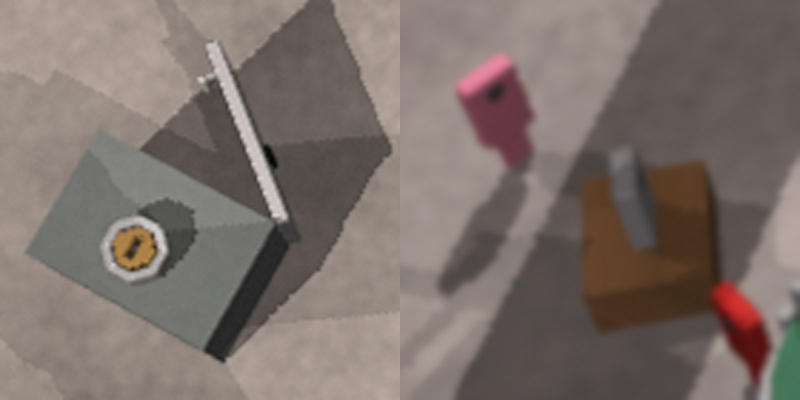

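The close crop confirms the choice: the steel key in the holder is the grey one (right half, ~(630,200)), with pink and red look-alikes beside it. Next I plan the door push.

```bash
cat >> h.py <<'E'
def plan(wps, state=None):
    "wps: (x,y,z,angle) world -> increments tx,ty,tz mm, twist"
    s=state or robot.get_state(); p=s['position']; M=R.from_quat(s['tool_rot']).as_matrix()
    a=np.arctan2(M[1,0],M[0,0]); print('t',round(s['t'],2),'pos',p.round(4),'ang',round(a,3),'F',s['force'].round(1),'w',round(s['width'],3),'tilt',np.round(M[:2,2],4),'q6',round(s['qpos'][5],2))
    for w in wps:
        d=(np.array(w[:3])-p)@M*1000; t=-(w[3]-a); print(d.round(1).tolist(),round(t,3))
E
python3 - <<'E'
from h import *
h=np.array([.583,.1505])
def wp(th,gap):
    a=np.radians(61.5)-th; e=np.array([np.cos(a),np.sin(a)]); n=np.array([e[1],-e[0]])
    q=h+.14*e+(.024+gap)*n; return (*q,.09,a)
q=wp(.69,.04)
print(wp(0,0))
plan([(q[0],q[1],.215,q[3]),q]+[wp(t,0) for t in (.69,.5,.3,.15,.08,.04,0,-.02)])
E
```

```text
(np.float64(0.6708938371402323), np.float64(0.26208258552644453), 0.09, np.float64(1.0733774899765127))
t 1.0 pos [ 0.2667 -0.5928  0.2147] ang 0.423 F [-0.1  0.3  0.1] w 1.001 tilt [0. 0.] q6 -0.08
[730.8, -478.6, -0.3] 0.039
[730.8, -478.6, 124.7] 0.039
[732.4, -518.5, 124.7] 0.039
[735.5, -545.3, 124.7] -0.151
[733.2, -573.6, 124.7] -0.351
[727.8, -594.2, 124.7] -0.501
[724.2, -603.4, 124.7] -0.571
[721.9, -608.6, 124.7] -0.611
[719.4, -613.7, 124.7] -0.651
[718.0, -616.2, 124.7] -0.671
```

Request:
play_rows:
  increments: [1,50,-33,0,0,1,100,-66,0,0,1,150,-99,0,0,1,200,-131,0,0,1,250,-164,0,0,1,300,-197,0,0,1,350,-230,0,0,1,400,-262,0,0,1,450,-295,0,0,1,500,-328,0,0,1,550,-360,0,0,1,600,-393,0,0]

```text
t: 2.5
position: [0.6535, 0.0136, 0.2149]
tool_rot: [0.978, 0.21, 0.0, 0.0]
force: [1.2, -1.4, 0.5]
width: 0.004
grip_force: 0.0
```

Request:
play_rows:
  increments: [1,50,-33,0,0,1,100,-66,0,0,1,131,-86,0,0,1,131,-86,50,0,1,131,-86,100,0,1,131,-86,125,0,1,131,-86,125,0.04]

```text
t: 3.38
position: [0.735, 0.1436, 0.0861]
tool_rot: [0.982, 0.19, -0.003, -0.0]
force: [-0.1, -0.2, 0.9]
width: 0.001
grip_force: 0.0
```

```bash
python3 - <<'E'
from h import *
h=np.array([.583,.1505])
def wp(th,gap):
    a=np.radians(61.5)-th; e=np.array([np.cos(a),np.sin(a)]); n=np.array([e[1],-e[0]])
    q=h+.14*e+(.024+gap)*n; return (*q,.09,a)
plan([wp(t,0) for t in (.69,.6,.5,.4,.3,.22,.15,.08,.04,0,-.02)])
E
```

```text
t 3.38 pos [0.735  0.1436 0.0861] ang 0.382 F [-0.1 -0.2  0.9] w 0.001 tilt [-0.0054 -0.0006] q6 1.31
[1.5, -39.2, -3.9] -0.002
[3.1, -51.9, -3.9] -0.092
[3.5, -66.1, -3.8] -0.192
[2.5, -80.2, -3.8] -0.292
[0.1, -94.2, -3.8] -0.392
[-2.9, -105.2, -3.7] -0.472
[-6.2, -114.6, -3.7] -0.542
[-10.1, -123.7, -3.7] -0.612
[-12.6, -128.8, -3.7] -0.652
[-15.4, -133.8, -3.6] -0.692
[-16.8, -136.2, -3.6] -0.712
```

Request:
play_rows:
  increments: [1,1,-20,-2,0,1,1,-38,-2,0,1,3,-52,-2,-0.09,1,3,-66,-2,-0.19,1,2,-80,-2,-0.29,1,0,-94,-2,-0.39,1,-3,-105,-2,-0.47,1,-6,-115,-2,-0.54,1,-10,-124,-2,-0.61,1,-13,-129,-2,-0.65,1,-15,-134,-2,-0.69,1,-16,-135,-2,-0.69]

```text
t: 4.88
position: [0.6765, 0.2609, 0.0933]
tool_rot: [0.859, 0.511, 0.005, 0.005]
force: [16.9, -8.3, -5.3]
width: 0.007
grip_force: 8.6
```

```bash
python3 - <<'E'
from h import *
plan([])
p,d,P,C=snap('wrist','w1.png')
E
```

```text
t 4.88 pos [0.6765 0.2609 0.0933] ang 1.073 F [16.9 -8.3 -5.3] w 0.007 tilt [ 0.0133 -0.0039] q6 0.8
```

View pics/w1.png

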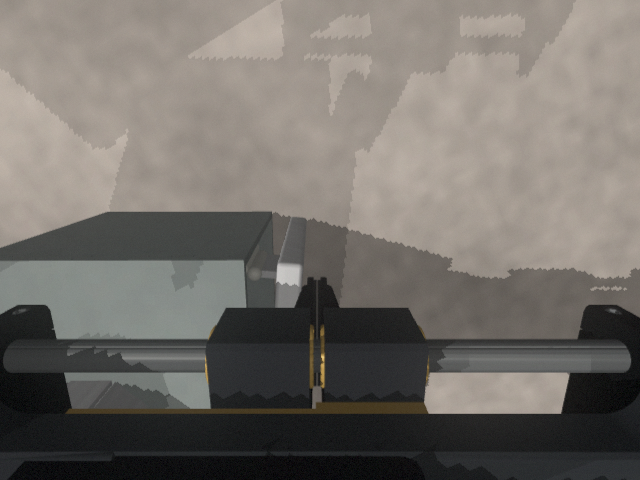

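The wrist picture shows the door's free edge (~(290,260)) still a few mm off the cabinet's edge (~(262,270)), so I push further.

Request:
play_rows:
  increments: [1,0,0,0,0,1,0,-2,0,0,1,0,-4,0,0]

```text
t: 5.3
position: [0.6763, 0.261, 0.0934]
tool_rot: [0.86, 0.511, 0.007, 0.008]
force: [26.5, -11.5, -11.3]
width: 0.003
grip_force: 13.6
```

```bash
python3 - <<'E'
from h import *
plan([])
p,d,P,C=snap('wrist'); a=p[200:320,180:340]
p,d,P,C=snap('top'); b=p[155:295,165:305]
cv2.imwrite('pics/w2.png',np.hstack([cv2.resize(a,(400,300)),cv2.resize(b,(400,300))]))
E
```

```text
t 5.3 pos [0.6763 0.261  0.0934] ang 1.072 F [ 26.5 -11.5 -11.3] w 0.003 tilt [ 0.0206 -0.0054] q6 0.8
```

View pics/w2.png

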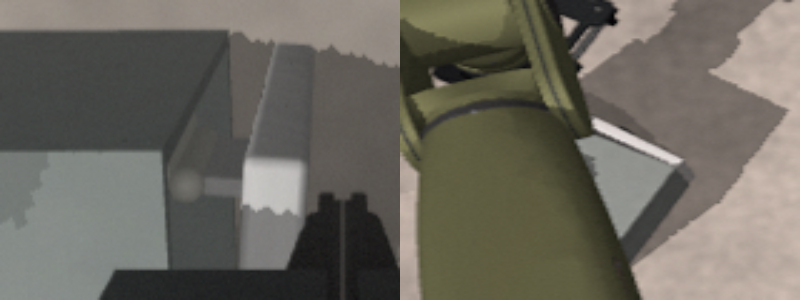

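```bash
python3 - <<'E'
from h import *
p,d,P,C=snap('wrist'); print('eye',C[3].round(3), C[4][:,2].round(2))
z=P[...,2]; v,u=np.mgrid[:480,:640]
h=np.array([.583,.1505]); e=np.array([np.cos(np.radians(61.5)),np.sin(np.radians(61.5))]); n=np.array([e[1],-e[0]])
A=(P[...,:2]-h)@e; N=(P[...,:2]-h)@n
m=(z>.104)&(z<.125)
for lo in np.arange(-.0,.2,.02):
    k=m&(A>lo)&(A<lo+.02)
    if k.sum()>5:
        c,b=np.histogram(N[k]*1000,bins=np.arange(-60,50,4)); print(round(lo,2),c.tolist())
# anything near hand
k=(z>.12)&(z<.2); print(k.sum())
k=(z>.12)&(z<.16)&(v<400)
print(P[k].min(0),P[k].max(0)) if k.sum() else 0
p,d,P,C=snap('top'); z=P[...,2]
A=(P[...,:2]-h)@e; N=(P[...,:2]-h)@n
m=(z>.104)&(z<.122)
for lo in np.arange(-.0,.2,.02):
    k=m&(A>lo)&(A<lo+.02)
    if k.sum()>5:
        c,b=np.histogram(N[k]*1000,bins=np.arange(-60,50,4)); print(round(lo,2),c.tolist())
E
```

```text
eye [0.71  0.33  0.264] [-0.11 -0.24 -0.96]
0.08 [23, 94, 72, 75, 74, 78, 80, 78, 77, 23, 0, 0, 0, 0, 0, 0, 0, 0, 0, 0, 0, 0, 0, 0, 0, 0, 0]
0.1 [344, 234, 228, 238, 226, 225, 219, 232, 221, 38, 0, 0, 0, 0, 0, 0, 0, 0, 0, 0, 0, 0, 0, 0, 0, 0, 0]
0.12 [122, 126, 124, 124, 126, 132, 130, 137, 124, 127, 32, 0, 0, 0, 0, 0, 0, 0, 0, 0, 0, 0, 0, 0, 0, 0, 0]
0.14 [369, 367, 395, 380, 374, 365, 382, 370, 377, 374, 374, 296, 230, 233, 129, 0, 0, 137, 256, 248, 205, 168, 181, 167, 27, 0, 0]
0.16 [278, 269, 270, 279, 277, 266, 278, 269, 275, 267, 273, 266, 269, 269, 153, 0, 0, 47, 180, 171, 107, 0, 0, 0, 0, 0, 0]
47577
[0.56101905 0.25226569 0.1200027 ] [0.68901423 0.28871884 0.15030443]
-0.0 [14, 16, 16, 13, 15, 14, 14, 15, 14, 13, 12, 13, 17, 13, 13, 14, 13, 13, 1, 0, 0, 0, 0, 0, 0, 0, 0]
0.02 [11, 12, 14, 14, 13, 13, 14, 12, 14, 15, 13, 14, 14, 13, 13, 10, 15, 14, 5, 0, 0, 0, 0, 0, 0, 0, 0]
0.04 [0, 1, 4, 5, 12, 13, 14, 16, 12, 15, 13, 15, 14, 16, 10, 2, 14, 13, 11, 0, 0, 0, 0, 0, 0, 0, 0]
0.06 [0, 0, 0, 0, 0, 0, 2, 6, 8, 13, 15, 14, 13, 14, 9, 0, 14, 12, 12, 4, 0, 0, 0, 0, 0, 0, 0]
0.08 [0, 0, 0, 0, 0, 0, 0, 0, 0, 0, 1, 4, 2, 1, 0, 0, 0, 2, 6, 5, 0, 0, 0, 0, 0, 0, 0]
```

```bash
python3 - <<'E'
from h import *
s=robot.get_state(); F,M=s['force'],s['moment']; print(F,M, s['position'])
print('line pt rel', np.cross(F,M)/(F@F), F/np.linalg.norm(F))
p,d,P,C=snap('wrist'); z=P[...,2]; v,u=np.mgrid[:480,:640]
h=np.array([.583,.1505]); e=np.array([np.cos(np.radians(61.5)),np.sin(np.radians(61.5))]); n=np.array([e[1],-e[0]])
A=(P[...,:2]-h)@e*1000; N=(P[...,:2]-h)@n*1000
for (uu,vv) in [(30,320),(30,380),(100,330),(100,390),(30,440),(210,320),(260,330),(260,390),(320,290),(335,290),(300,310),(290,270),(420,390),(200,300),(80,300),(600,350),(270,300),(320,350),(320,395)]:
    print((uu,vv),'along',round(A[vv,uu]),'normal',round(N[vv,uu]),'z',round(z[vv,uu]*1000))
E
```

```text
[ 23.92649042 -10.24648486  -9.82343538] [-1.95749613 -4.2090979  -0.26077396] [0.67639577 0.26100989 0.09343532]
line pt rel [-0.04997083  0.03290674 -0.15603553] [ 0.86003812 -0.36831008 -0.35310356]
(30, 320) along 174 normal -48 z 177
(30, 380) along 160 normal -46 z 183
(100, 330) along 137 normal -69 z 115
(100, 390) along 110 normal -70 z 121
(30, 440) along 166 normal -25 z 209
(210, 320) along 142 normal -19 z 115
(260, 330) along 177 normal 14 z 189
(260, 390) along 166 normal 15 z 195
(320, 290) along 153 normal 30 z 107
(335, 290) along 108 normal 45 z 0
(300, 310) along 177 normal 23 z 178
(290, 270) along 164 normal 17 z 111
(420, 390) along 166 normal 50 z 196
(200, 300) along 152 normal -23 z 115
(80, 300) along 153 normal -75 z 117
(600, 350) along 171 normal 95 z 189
(270, 300) along 101 normal -5 z 4
(320, 350) along 173 normal 28 z 191
(320, 395) along 11 normal 34 z 1
```

Request:
play_rows:
  increments: [1,0,10,0,0,1,0,40,0,0,1,60,80,0,0,1,120,90,-40,0,1,160,90,-80,0,1,160,90,-80,0]

```text
t: 6.3
position: [0.8252, 0.3666, 0.1768]
tool_rot: [0.859, 0.512, 0.004, 0.0]
force: [0.0, -0.8, 0.4]
width: 0.006
grip_force: 0.0
```

```bash
python3 - <<'E'
from h import *
plan([])
p,d,P,C=snap('scene'); a=p[130:280,340:490]
p,d,P,C=snap('top'); b=p[155:295,165:305]
cv2.imwrite('pics/w3.png',np.hstack([cv2.resize(a,(400,400)),cv2.resize(b,(400,400))]))
z=P[...,2]
h=np.array([.583,.1505]); e=np.array([np.cos(np.radians(61.5)),np.sin(np.radians(61.5))]); n=np.array([e[1],-e[0]])
A=(P[...,:2]-h)@e; N=(P[...,:2]-h)@n
m=(z>.104)&(z<.122)
for lo in np.arange(-.0,.2,.02):
    k=m&(A>lo)&(A<lo+.02)
    if k.sum()>5:
        c,b=np.histogram(N[k]*1000,bins=np.arange(-24,50,2)); print(round(lo,2),c.tolist())
E
```

```text
t 6.3 pos [0.8252 0.3666 0.1768] ang 1.076 F [ 0.  -0.8  0.4] w 0.006 tilt [0.0068 0.0033] q6 0.85
-0.0 [7, 6, 8, 7, 8, 8, 8, 7, 5, 6, 8, 6, 8, 7, 5, 7, 7, 6, 1, 0, 0, 0, 0, 0, 0, 0, 0, 0, 0, 0, 0, 0, 0, 0, 0, 0]
0.02 [8, 7, 5, 7, 5, 8, 6, 6, 8, 7, 7, 5, 3, 7, 7, 6, 7, 7, 7, 0, 0, 0, 0, 0, 0, 0, 0, 0, 0, 0, 0, 0, 0, 0, 0, 0]
0.04 [8, 5, 7, 9, 7, 7, 8, 7, 7, 5, 8, 5, 0, 2, 8, 6, 7, 7, 9, 4, 0, 0, 0, 0, 0, 0, 0, 0, 0, 0, 0, 0, 0, 0, 0, 0]
0.06 [7, 7, 8, 6, 5, 7, 9, 7, 7, 8, 7, 5, 0, 0, 2, 7, 8, 4, 8, 6, 6, 0, 0, 0, 0, 0, 0, 0, 0, 0, 0, 0, 0, 0, 0, 0]
0.08 [8, 5, 9, 7, 6, 8, 7, 7, 7, 7, 5, 6, 0, 0, 0, 4, 7, 4, 10, 4, 6, 5, 0, 0, 0, 0, 0, 0, 0, 0, 0, 0, 0, 0, 0, 0]
0.1 [9, 6, 7, 6, 7, 6, 9, 5, 7, 6, 8, 4, 0, 0, 0, 0, 4, 8, 8, 6, 7, 6, 3, 0, 0, 0, 0, 0, 0, 0, 0, 0, 0, 0, 0, 0]
0.12 [7, 7, 6, 9, 6, 7, 7, 7, 7, 7, 5, 7, 0, 0, 0, 0, 1, 5, 8, 6, 7, 6, 6, 2, 0, 0, 0, 0, 0, 0, 0, 0, 0, 0, 0, 0]
0.14 [0, 0, 2, 2, 3, 3, 4, 6, 7, 7, 6, 4, 0, 0, 0, 0, 0, 1, 7, 7, 7, 6, 7, 5, 1, 0, 0, 0, 0, 0, 0, 0, 0, 0, 0, 0]
0.16 [0, 0, 0, 0, 0, 0, 0, 0, 0, 0, 1, 2, 0, 0, 0, 0, 0, 0, 0, 2, 2, 2, 3, 2, 1, 0, 0, 0, 0, 0, 0, 0, 0, 0, 0, 0]
```

View pics/w3.png

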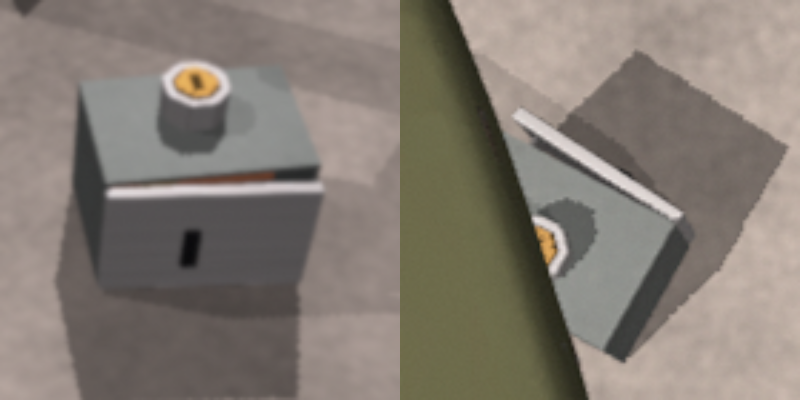

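The door (right crop, free edge at ~(518,115)) stopped around 0.08 rad with nothing visibly in the way. I'll retry with the hand turned 90° so its body stays clear of the lock, stepping slowly.

```bash
python3 - <<'E'
from h import *
h=np.array([.583,.1505]); e=np.array([np.cos(np.radians(61.5)),np.sin(np.radians(61.5))]); n=np.array([e[1],-e[0]])
def w(N,z=.093): return (*(h+.148*e+N*n),z,2.644)
plan([w(.08,.17),w(.06),w(.036)])
E
```

```text
t 6.4 pos [0.8236 0.364  0.173 ] ang 1.074 F [-0.8  0.1 -1.4] w 0.0 tilt [0.0017 0.0006] q6 0.85
[-154.4, -29.7, 2.7] -1.57
[-154.5, -49.8, 79.7] -1.57
[-154.5, -73.8, 79.7] -1.57
```

Request:
play_rows:
  increments: [1,0,0,0,-0.18,1,-30,0,0,-0.36,1,-60,-10,0,-0.54,1,-90,-20,0,-0.72,1,-120,-30,0,-0.9,1,-154,-30,0,-1.08,1,-154,-30,0,-1.26,1,-154,-30,0,-1.44,1,-154,-30,20,-1.57,1,-154,-38,60,-1.57,1,-154,-50,80,-1.57,1,-154,-60,80,-1.57]

```text
t: 7.9
position: [0.6937, 0.2552, 0.0878]
tool_rot: [0.247, 0.969, -0.002, -0.003]
force: [-0.4, 0.1, -0.1]
width: 0.007
grip_force: 0.0
```

```bash
python3 - <<'E'
from h import *
plan([])
E
```

```text
t 7.9 pos [0.6937 0.2552 0.0878] ang 2.642 F [-0.4  0.1 -0.1] w 0.007 tilt [-0.0068 -0.002 ] q6 -0.79
```

Request:
play_rows:
  increments: [1,6,0,-3,0,1,12,0,-3,0,1,16,0,-3,0,1,18,0,-3,0]

```text
t: 8.4
position: [0.6836, 0.2644, 0.0966]
tool_rot: [0.247, 0.969, 0.001, 0.003]
force: [6.3, -3.6, 1.0]
width: 0.004
grip_force: 3.6
```

Request:
play_rows:
  increments: [1,3,0,0,0,1,6,0,0,0]

```text
t: 8.65
position: [0.683, 0.2648, 0.0969]
tool_rot: [0.247, 0.969, 0.001, 0.009]
force: [21.2, -9.0, -5.9]
width: 0.004
grip_force: 11.4
```

```bash
python3 - <<'E'
from h import *
s=robot.get_state(); F,M=s['force'],s['moment']; q=np.cross(F,M)/(F@F); f=F/np.linalg.norm(F)
h=np.array([.583,.1505]); e=np.array([np.cos(np.radians(61.5)),np.sin(np.radians(61.5)),0]); n=np.array([e[1],-e[0],0])
print(F,M); 
for N in (-.1,-.05,-.01,.03,.06):
    t=(N-q@n)/(f@n); x=q+t*f; print(N, 'e',(x@e).round(4),'z',x[2].round(4))
print(s['tau'].round(1), s['qpos'].round(3), s['position'])
p,d,P,C=snap('wrist','w4.png')
n_=0
z=P[...,2];A=(P[...,:2]-h[:2])@e[:2]*1000;N=(P[...,:2]-h[:2])@n[:2]*1000
k=(z>.02)&(z<.21); 
for zz in np.arange(.02,.21,.01):
    k=(z>zz)&(z<zz+.01)
    if k.sum()>20: print(round(zz,2),k.sum(),'A',np.percentile(A[k],[1,50,99]).round(),'N',np.percentile(N[k],[1,50,99]).round())
E
```

```text
[21.16580968 -9.03625482 -5.89168849] [-1.50192322 -4.04648161 -0.15913378]
-0.1 e -0.0051 z -0.1617
-0.05 e -0.0004 z -0.1746
-0.01 e 0.0034 z -0.1849
0.03 e 0.0072 z -0.1951
0.06 e 0.01 z -0.2029
[ 11.6 -53.1 -27.7   3.9   5.1  -0.2] [ 0.3    0.378  1.551 -0.009  1.197 -0.768] [0.68303923 0.26479159 0.09692322]
0.07 192 A [132. 155. 167.] N [ 8. 10. 12.]
0.08 639 A [ 96. 138. 166.] N [ 5.  9. 11.]
0.09 1220 A [ 63. 118. 166.] N [ 3.  7. 11.]
0.1 2602 A [ 18.  98. 166.] N [-1.  6. 22.]
0.11 77858 A [ 17. 111. 169.] N [-92. -38.  18.]
0.12 1656 A [ 77. 111. 156.] N [-89. -61.  34.]
0.13 3316 A [ 67.  97. 150.] N [-87. -71.  22.]
0.14 15596 A [ 60.  85. 111.] N [-85. -71. -52.]
0.15 72 A [147. 148. 149.] N [22. 39. 43.]
0.17 2724 A [ 68. 134. 229.] N [-3.  5. 33.]
0.18 12247 A [ 71. 146. 227.] N [-4.  2. 27.]
0.19 29115 A [ 74. 150. 223.] N [-4.  4. 16.]
0.2 9032 A [ 88. 144. 209.] N [ 3.  6. 11.]
```

View pics/w4.png

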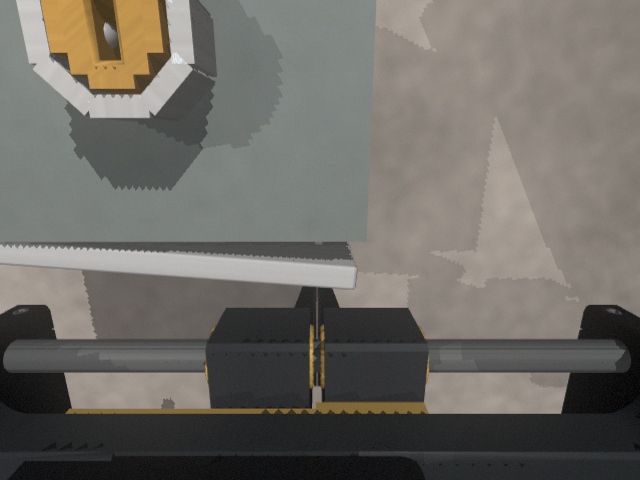

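The picture shows the door free edge at (355,275), still ~11 mm proud, and the keyway at (107,40), its long axis roughly along my tool x. I'll look into the gap and the cabinet's interior.

```bash
python3 - <<'E'
from h import *
g=lambda i:(255*(i/255.)**.5).astype(np.uint8)
s=cv2.imread('pics/scene0.png')[145:275,355:470]; w=cv2.imread('pics/w4.png')[225:305,250:380]; w1=cv2.imread('pics/w1.png')[205:310,220:330]
t=cv2.imread('pics/top0.png')[160:245,190:275]
T=[cv2.resize(g(i),(400,300),interpolation=cv2.INTER_CUBIC) for i in (s,w,w1,t)]
cv2.imwrite('pics/g.png',np.vstack([np.hstack(T[:2]),np.hstack(T[2:])]))
E
```

```text
(no output)
```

View pics/g.png

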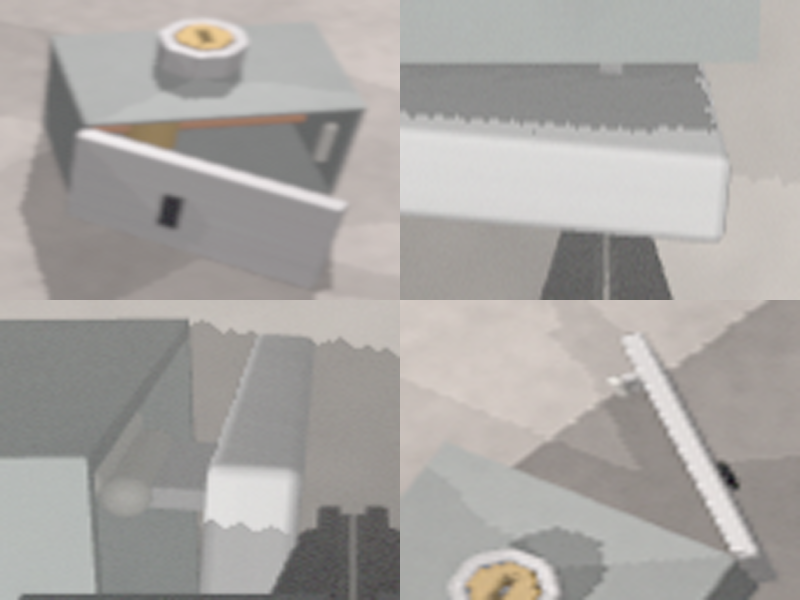

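Request:
play_rows:
  increments: [1,1,0,0,0,1,2,0,0,0,1,2,0,0,0]

```text
t: 9.07
position: [0.683, 0.2648, 0.0969]
tool_rot: [0.248, 0.969, 0.001, 0.01]
force: [22.1, -8.1, -6.0]
width: 0.002
grip_force: 11.8
```

Request:
play_rows:
  increments: [1,1,0,0,0,1,1,0,0,0]

```text
t: 9.32
position: [0.6829, 0.2649, 0.097]
tool_rot: [0.248, 0.969, 0.001, 0.011]
force: [24.9, -9.5, -7.3]
width: 0.004
grip_force: 13.0
```

Request:
play_rows:
  increments: [1,2,0,1,0,1,4,0,2,0,1,4,0,2,0]

```text
t: 9.7
position: [0.6828, 0.265, 0.0971]
tool_rot: [0.248, 0.969, 0.001, 0.015]
force: [32.1, -14.1, -6.9]
width: 0.005
grip_force: 17.1
```

```bash
python3 - <<'E'
from h import *
s=robot.get_state(); print(s['force'],s['moment'],s['grip_force'],s['position'])
p,d,P,C=snap('wrist')
h=np.array([.583,.1505]); e=np.array([np.cos(np.radians(61.5)),np.sin(np.radians(61.5))]); n=np.array([e[1],-e[0]])
z=P[...,2];A=(P[...,:2]-h)@e*1000;N=(P[...,:2]-h)@n*1000
# door top: edge line fit & roof front line
for lo in range(20,170,15):
    k=(A>lo)&(A<lo+15)&(z>.107)&(z<.1135)&(N>-1)&(N<30); r=(A>lo)&(A<lo+15)&(z>.1135)&(z<.119)&(N<20)
    print(lo,np.percentile(N[k],[2,98]).round(1) if k.sum()>20 else None,np.percentile(N[r],99.5).round(1) if r.sum()>20 else None)
# things in the gap: N between -20 and 10 below roof
k=(N>-40)&(N<12)&(z<.1)&(z>.005)&(A>-10)&(A<175); print(k.sum())
import collections
c=collections.Counter(zip((A[k]//15*15).astype(int),(z[k]*1000//15*15).astype(int))); print(sorted(c.items()))
E
```

```text
[ 32.08138597 -14.12362332  -6.94203768] [-2.53738501 -5.85244604 -0.15284493] 17.090759150651138 [0.68282973 0.26499884 0.09708337]
20 [-0.7 10.8] -3.0
35 [ 0.4 12. ] -3.3
50 [ 1.6 13.2] -2.8
65 [ 2.9 14.4] -2.9
80 [ 3.9 15.7] -2.8
95 [ 5.3 16.7] -2.7
110 [ 6.5 18. ] -3.0
125 [ 7.6 19.1] -3.2
140 [ 9.  22.3] -3.2
155 [10.1 21.4] -3.2
1852
[((np.int64(45), np.int64(90)), 1), ((np.int64(60), np.int64(90)), 45), ((np.int64(75), np.int64(90)), 119), ((np.int64(90), np.int64(75)), 4), ((np.int64(90), np.int64(90)), 186), ((np.int64(105), np.int64(75)), 52), ((np.int64(105), np.int64(90)), 204), ((np.int64(120), np.int64(75)), 135), ((np.int64(120), np.int64(90)), 201), ((np.int64(135), np.int64(75)), 200), ((np.int64(135), np.int64(90)), 194), ((np.int64(150), np.int64(60)), 16), ((np.int64(150), np.int64(75)), 241), ((np.int64(150), np.int64(90)), 200), ((np.int64(165), np.int64(60)), 6), ((np.int64(165), np.int64(75)), 27), ((np.int64(165), np.int64(90)), 21)]
```

Request:
play_rows:
  increments: [1,-20,0,0,0,1,-36,0,0,0,1,-36,0,36,0,1,-36,0,36,0,1,-26,0,36,0,1,-20,0,36,0,1,-14,0,36,0,1,-10,0,36,0]

```text
t: 10.75
position: [0.684, 0.2645, 0.0587]
tool_rot: [0.247, 0.969, 0.001, 0.007]
force: [20.9, -6.4, -8.2]
width: 0.006
grip_force: 10.2
```

Request:
play_rows:
  increments: [1,4,0,0,0,1,8,0,0,0]

```text
t: 11.0
position: [0.6724, 0.2702, 0.0581]
tool_rot: [0.247, 0.969, 0.001, 0.001]
force: [-0.7, -0.3, -0.9]
width: 0.003
grip_force: 0.0
```

It gave way. I'll check that the door is shut and refine the lock and key geometry with the networks.

```bash
python3 - <<'E'
from h import *
p,d,P,C=snap('wrist')
h=np.array([.583,.1505]); e=np.array([np.cos(np.radians(61.5)),np.sin(np.radians(61.5))]); n=np.array([e[1],-e[0]])
z=P[...,2];A=(P[...,:2]-h)@e*1000;N=(P[...,:2]-h)@n*1000
for lo in range(20,170,15):
    k=(A>lo)&(A<lo+15)&(z>.107)&(z<.1133)&(N>-8)&(N<30)
    print(lo,np.percentile(N[k],[5,98]).round(1) if k.sum()>20 else None)
# away (back off) then above lock view
L=np.array([.5565,.2599]); plan([(.69,.262,.058,2.644),(.69,.262,.25,2.644),(.60,.235,.28,2.644)])
E
```

```text
20 None
35 [-0.6  2.7]
50 [-0.3  8.4]
65 [-0.2  8.4]
80 [-0.3  8.5]
95 [-0.1  8.4]
110 [-0.5  7.8]
125 [-0.7  0.8]
140 [-0.4 28.6]
155 [-0.6  0.9]
t 11.05 pos [0.6724 0.2702 0.0581] ang 2.643 F [ 2.3 -1.2  2.5] w 0.005 tilt [ 0.003 -0.   ] q6 -0.76
[-19.4, 1.2, 0.1] -0.001
[-19.9, 1.5, -191.9] -0.001
[46.2, -65.2, -222.1] -0.001
```

Request:
play_rows:
  increments: [1,-20,0,0,0,1,-20,0,-50,0,1,-20,0,-110,0,1,-20,0,-170,0,1,-20,-10,-210,0,1,10,-40,-222,0,1,46,-65,-222,0,1,46,-65,-222,0,1,46,-65,-222,0]

```text
t: 12.18
position: [0.601, 0.2347, 0.2788]
tool_rot: [0.247, 0.969, 0.0, 0.0]
force: [-0.5, 0.4, 0.2]
width: 0.007
grip_force: 0.0
```

```bash
python3 - <<'E'
from h import *
plan([])
p,d,P,C=snap('wrist'); print(find('wrist','lock_mouth',C))
z=P[...,2]; v,u=np.mgrid[:480,:640]
m=(abs(P[...,0]-.5565)<.04)&(abs(P[...,1]-.26)<.04)
bz=m&(z>.138)&(z<.148); c,r=cv2.minEnclosingCircle(P[bz][:,:2].astype(np.float32)); print('bezel',c,r,np.median(z[bz]), P[bz].mean(0))
c=np.array(c)
slot=(np.hypot(P[...,0]-c[0],P[...,1]-c[1])<.016)&((z<.136))
print('slot n',slot.sum())
gray=cv2.cvtColor(p,cv2.COLOR_BGR2GRAY)
# pixel-based slot on plane z=.144
f,cx,cy,e,M=C
D=np.stack([(u-cx)/f,(v-cy)/f,np.ones_like(u,float)],-1)@M.T; t=(.144-e[2])/D[...,2]; Q=e+D*t[...,None]
core=np.hypot(Q[...,0]-c[0],Q[...,1]-c[1])<.015
hsv=cv2.cvtColor(p,cv2.COLOR_BGR2HSV)
dk=core&((d==0)|(z<.139)|np.isnan(z))
r=cv2.minAreaRect(Q[dk][:,:2].astype(np.float32)); b=cv2.boxPoints(r); print(dk.sum(),r, b.round(4).tolist())
w=b-np.roll(b,-1,0); L=np.hypot(*w.T); k=L.argmax(); print('angle',np.arctan2(w[k,1],w[k,0]), np.sort(L), Q[dk][:,:2].mean(0))
uu,vv=u[bz],v[bz]; y0,y1,x0,x1=vv.min()-5,vv.max()+5,uu.min()-5,uu.max()+5
a=p[max(y0,0):y1,max(x0,0):x1].copy(); a2=a.copy(); a2[dk[max(y0,0):y1,max(x0,0):x1]]=(0,0,255); cv2.imwrite('pics/lock.png',cv2.resize(np.hstack([a,a2]),(800,400)))
E
```

```text
t 12.18 pos [0.601  0.2347 0.2788] ang 2.643 F [-0.5  0.4  0.2] w 0.007 tilt [0.0004 0.0001] q6 -0.78
[(0.59, [0.553, 0.26, 0.141], (315, 170))]
bezel (0.5554510951042175, 0.26229235529899597) 0.027167480438947678 0.14290887551966755 [0.55519588 0.26257137 0.14296781]
slot n 153
158 ((0.5528538823127747, 0.2637564241886139), (0.025029834359884262, 0.021075662225484848), 61.4600715637207) [[0.5375999808311462, 0.25780001282691956], [0.5561000108718872, 0.24770000576972961], [0.5680999755859375, 0.26969999074935913], [0.5496000051498413, 0.2797999978065491]]
angle -2.0689101 [0.02107567 0.02107567 0.02502982 0.02502982] [0.55468334 0.26269803]
```

View pics/lock.png

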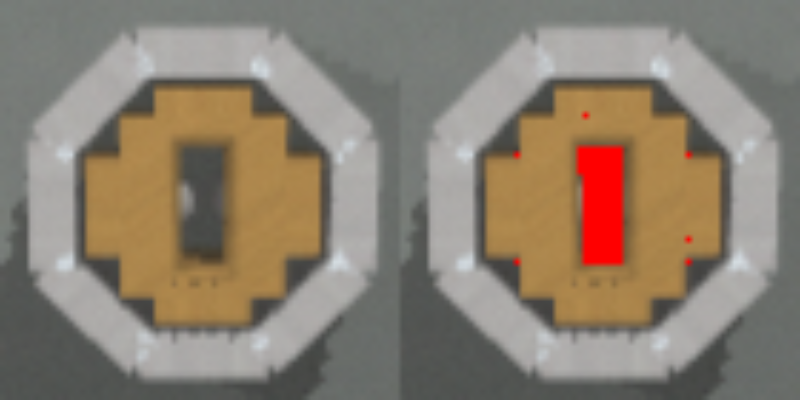

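Door is shut and the keyway lies aligned with tool x. On to the key.

```bash
python3 - <<'E'
from h import *
plan([(.5416,-.3106,.25,2.731)])
E
```

```text
t 12.28 pos [0.6014 0.2349 0.2786] ang 2.642 F [-0.1 -0.1  0.1] w 0.005 tilt [0.0001 0.    ] q6 -0.78
[-208.6, -507.5, 28.6] -0.089
```

Request:
play_rows:
  increments: [0,-20,-50,0,0,0,-40,-100,0,0,0,-60,-150,0,0,0,-80,-200,0,0,0,-100,-250,0,0,0,-125,-305,0,0,0,-150,-360,0,-0.02,0,-170,-410,20,-0.05,0,-190,-460,40,-0.089,0,-208,-507,58,-0.089,0,-208,-507,58,-0.089,0,-208,-507,58,-0.089]

```text
t: 13.78
position: [0.5409, -0.3101, 0.2206]
tool_rot: [0.204, 0.979, 0.0, -0.0]
force: [-0.3, 0.1, 0.5]
width: 0.492
grip_force: 0.0
```

```bash
cat > k.py <<'E'
from h import *
plan([])
s=robot.get_state(); T=s['position']; Mt=R.from_quat(s['tool_rot']).as_matrix()
p,d,P,C=snap('wrist','k1.png'); print(find('wrist','key_mid',C),find('wrist','holder',C))
z=P[...,2]
near=(abs(P[...,0]-.493)<.05)&(abs(P[...,1]+.29)<.05)
def rect(name,m):
    r=cv2.minAreaRect(P[m][:,:2].astype(np.float32)); b=cv2.boxPoints(r); w=b-np.roll(b,-1,0); L=np.hypot(*w.T); k=L.argmax()
    c=np.array(r[0]); q=(np.array([*c,np.median(z[m])])-T)@Mt
    print(name,m.sum(),'c',c.round(4),'tool',(q*1000).round(1),'ang',(np.arctan2(w[k,1],w[k,0])%np.pi).round(3),np.sort(L)[[0,3]].round(4),'zmed',np.median(z[m]).round(4))
rect('keytop',near&(z>.074)&(z<.085)); rect('holder',near&(z>.027)&(z<.036))
E
python3 k.py
```

```text
t 13.78 pos [ 0.5409 -0.3101  0.2206] ang 2.731 F [-0.3  0.1  0.5] w 0.492 tilt [-0.0001  0.0006] q6 -1.77
[(0.63, [0.489, -0.29, 0.077], (312, 167)), (0.57, [0.397, -0.316, 0.069], (239, 75))] [(0.77, [0.489, -0.289, 0.035], (315, 164))]
keytop 482 c [ 0.4919 -0.2892] tool [ 53.2  -0.5 142.8] ang 2.734 [0.0112 0.0297] zmed 0.0778
holder 4027 c [ 0.4917 -0.289 ] tool [ 53.4  -0.4 188.4] ang 2.744 [0.0602 0.0702] zmed 0.0322
```

Request:
play_rows:
  increments: [0,20,0,20,0,0,40,0,40,0,0,53,-0.5,70,0,0,53,-0.5,110,0,0,53,-0.5,150,0,0,53,-0.5,175,0,0,53,-0.5,183,0,0,53,-0.5,183,0,1,53,-0.5,183,0,1,53,-0.5,183,0,1,53,-0.5,183,0,1,53,-0.5,183,0]

```text
t: 15.42
position: [0.4917, -0.2893, 0.038]
tool_rot: [0.204, 0.979, -0.0, 0.0]
force: [0.3, -0.2, 0.1]
width: 0.136
grip_force: 0.0
```

```bash
python3 k.py
```

```text
t 15.43 pos [ 0.4917 -0.2893  0.038 ] ang 2.732 F [ 0.3 -0.2  0.1] w 0.136 tilt [ 0.0004 -0.0003] q6 -1.79
[(0.98, [0.397, -0.315, 0.067], (150, 142)), (0.88, [0.48, -0.284, 0.074], (315, 307))] [(0.69, [0.475, -0.279, 0.035], (320, 260))]
keytop 1464 c [ 0.4847 -0.2853] tool [  8.    0.9 -39.8] ang 1.266 [0.016  0.0237] zmed 0.0778
holder 7422 c [ 0.4791 -0.2834] tool [13.9  0.4  5.9] ang 1.166 [0.0435 0.0604] zmed 0.0321
```

Request:
play_rows:
  increments: [1,0,0,0,0,1,0,0,0,0,1,0,0,-20,0,1,0,0,-50,0,1,0,0,-100,0,1,0,0,-150,0,1,0,0,-190,0,1,0,0,-190,0]

```text
t: 16.58
position: [0.4933, -0.2905, 0.2336]
tool_rot: [0.203, 0.979, -0.002, 0.004]
force: [-1.0, 0.0, -0.9]
width: 0.126
grip_force: 30.0
```

```bash
python3 - <<'E'
from h import *
s=robot.get_state(); T=s['position']; Mt=R.from_quat(s['tool_rot']).as_matrix(); print(s['grip_force'],s['width'],s['force'])
p,d,P,C=snap('wrist'); print(find('wrist','key_mid',C))
q=(P-T)@Mt*1000
# key head top: tool z about -42, |y|<12
m=(abs(q[...,1])<9)&(abs(q[...,0])<25)&(q[...,2]>-48)&(q[...,2]<-34); print(m.sum(), np.percentile(q[m],[2,50,98],axis=0).round(1))
m=(abs(q[...,1])<12)&(abs(q[...,0])<25)&(q[...,2]>-34)&(q[...,2]<45); print(m.sum(), np.percentile(q[m],[2,50,98],axis=0).round(1))
plan([(.5553,.2624,.24,2.644),(.5553,.2624,.176,2.644)])
E
```

```text
29.99933570623398 0.12561039651360975 [-0.99375204  0.04308583 -0.86470355]
[(0.98, [0.483, -0.287, 0.273], (311, 316)), (0.92, [0.394, -0.315, 0.065], (247, 135)), (0.81, [0.577, -0.282, 0.064], (356, 294)), (0.56, [0.494, -0.289, 0.032], (317, 217))]
1424 [[  1.   -8.2 -46.5]
 [ 10.1   0.4 -39.7]
 [ 15.1   8.3 -34.8]]
1546 [[  8.5 -11.3 -33.4]
 [ 12.4   0.3 -19.2]
 [ 15.4  11.4  21.9]]
t 16.68 pos [ 0.4913 -0.289   0.2279] ang 2.732 F [-0.5  0.9 -1.4] w 0.123 tilt [ 0.0001 -0.0001] q6 -1.79
[161.0, 531.2, -12.2] 0.088
[161.0, 531.2, 51.8] 0.088
```

Request:
play_rows:
  increments: [1,16,53,-12,0.01,1,32,106,-12,0.02,1,48,159,-12,0.03,1,64,212,-12,0.04,1,80,265,-12,0.05,1,96,318,-12,0.06,1,112,371,-12,0.07,1,128,424,-12,0.08,1,144,477,-12,0.088,1,161,531,-12,0.088,1,161,531,0,0.088,1,161,531,20,0.088]

```text
t: 18.18
position: [0.5547, 0.2616, 0.2053]
tool_rot: [0.246, 0.969, -0.001, -0.001]
force: [-0.7, 0.2, -1.2]
width: 0.127
grip_force: 30.0
```

Request:
play_rows:
  increments: [1,0,0,10,0,1,0,0,10,0,1,0,0,10,0]

```text
t: 18.55
position: [0.5558, 0.2613, 0.1982]
tool_rot: [0.247, 0.969, 0.0, 0.0]
force: [-0.2, 0.4, -0.9]
width: 0.122
grip_force: 30.0
```

```bash
cat > l.py <<'E'
from h import *
s=robot.get_state(); T=s['position']; Mt=R.from_quat(s['tool_rot']).as_matrix(); print(s['grip_force'],s['force'].round(1))
p,d,P,C=snap('wrist'); q=(P-T)@Mt*1000
z=P[...,2]
m=(abs(P[...,0]-.5553)<.034)&(abs(P[...,1]-.2624)<.034)&(z>.139)&(z<.147)
x=q[m]
print(m.sum(),np.percentile(x,[1,50,99],axis=0).round(1))
# circle fit to outer bezel edge using hull
hu=cv2.convexHull(x[:,:2].astype(np.float32))[:,0]; print(cv2.minEnclosingCircle(hu))
m=(abs(q[...,1])<9)&(abs(q[...,0])<25)&(q[...,2]>-34)&(q[...,2]<29)&(q[...,0]>5); 
if m.sum(): print('key',np.percentile(q[m],[2,50,98],axis=0).round(1))
plan([(.5552,.2624,.176,2.644)])
E
python3 l.py
```

```text
29.999455511569977 [-0.2  0.4 -0.9]
3215 [[-14.3 -24.   52.8]
 [  7.1   0.8  55.5]
 [ 26.2  25.5  58.7]]
((1.0159716606140137, 0.793716311454773), 27.149208068847656)
key [[  8.2  -8.6 -33.3]
 [ 14.3   0.2 -18.3]
 [ 15.4   8.6  23.6]]
t 18.6 pos [0.556  0.2616 0.1986] ang 2.643 F [ 0.4 -0.3 -0.6] w 0.125 tilt [0.0014 0.0005] q6 -0.72
[1.1, 0.3, 22.6] -0.001
```

Request:
play_rows:
  increments: [1,1,0.6,5,0,1,1,0.6,12,0,1,1,0.6,18,0,1,1,0.6,22,0,1,1,0.6,25,0,1,1,0.6,28,0,1,1,0.6,30,0]

```text
t: 19.48
position: [0.555, 0.263, 0.1676]
tool_rot: [0.246, 0.969, 0.0, 0.0]
force: [-0.6, -0.3, -0.3]
width: 0.123
grip_force: 30.0
```

Request:
play_rows:
  increments: [1,0,0,3,0.05,1,0,0,5,-0.05,1,0,0,7,0.05,1,0,0,9,-0.05,1,0,0,11,0.05,1,0,0,13,-0.05,1,0,0,15,0.05,1,0,0,17,-0.05,1,0,0,18,0.05,1,0,0,19,-0.05,1,0,0,19,0]

```text
t: 20.85
position: [0.5562, 0.2622, 0.1508]
tool_rot: [0.247, 0.969, -0.0, 0.002]
force: [1.1, -2.9, 3.4]
width: 0.126
grip_force: 30.0
```

Request:
play_rows:
  increments: [1,0,0,2,0.05,1,0,0,4,-0.05,1,0,0,6,0.05,1,0,0,6,-0.05,1,0,0,6,0,1,0,0,6,0]

```text
t: 21.6
position: [0.5564, 0.2622, 0.1497]
tool_rot: [0.246, 0.969, -0.0, 0.002]
force: [-9.0, -7.4, 23.1]
width: 0.122
grip_force: 30.0
```

```bash
cat > m.py <<'E'
from h import *
s=robot.get_state(); T=s['position']; Mt=R.from_quat(s['tool_rot']).as_matrix(); print(s['t'],T.round(4),s['force'].round(1),s['moment'].round(2),s['grip_force'])
p,d,P,C=snap('wrist'); q=(P-T)@Mt*1000
m=(abs(q[...,1])<5)&(q[...,0]>-15)&(q[...,0]<18)&(q[...,2]>-60)&(q[...,2]<-25); print('key top z',np.percentile(P[m][:,2],[50,90,98]).round(4), 'tool z',np.percentile(q[m][:,2],[2,10,50]).round(1))
m=(abs(P[...,0]-.5553)<.034)&(abs(P[...,1]-.2624)<.034)&(P[...,2]>.135)&(P[...,2]<.147); print('bezel z',np.median(P[m][:,2]).round(4))
E
python3 m.py
```

```text
21.6 [0.5564 0.2622 0.1497] [-9.  -7.4 23.1] [-1.52  1.71  0.05] 30.01140922307968
key top z [0.1892 0.1903 0.1907] tool z [-41.1 -40.6 -39.5]
bezel z 0.1422
```

Request:
play_rows:
  increments: [1,0,-1,-2,0.15,1,0,-1,-2,0.3,1,0,-1,-2,0.45,1,0,-1,-2,0.6,1,0,-1,-2,0.75,1,0,-1,-2,0.9,1,0,-1,-2,1.05,1,0,-1,-2,1.2,1,0,-1,-2,1.35,1,0,-1,-2,1.5,1,0,-1,-2,1.62,1,0,-1,-2,1.62]

```text
t: 23.15
position: [0.5557, 0.2615, 0.1498]
tool_rot: [0.872, 0.49, 0.001, 0.001]
force: [-5.2, -5.4, 16.7]
width: 0.125
grip_force: 30.0
```

Request:
play_rows:
  increments: [1,0,0,0,0,1,0,0,0,0,1,0,0,0,0,1,0,0,0,0]

```text
t: 23.65
position: [0.5557, 0.2615, 0.1498]
tool_rot: [0.872, 0.49, 0.001, 0.001]
force: [-6.6, -6.2, 16.7]
width: 0.127
grip_force: 30.0
```

```bash
python3 m.py; python3 - <<'E'
from h import *
plan([])
p,d,P,C=snap('wrist','fin.png')
h=np.array([.583,.1505]); e=np.array([np.cos(np.radians(61.5)),np.sin(np.radians(61.5))]); n=np.array([e[1],-e[0]])
p,d,P,C=snap('top')
z=P[...,2];A=(P[...,:2]-h)@e*1000;N=(P[...,:2]-h)@n*1000
for lo in range(0,170,20):
    k=(A>lo)&(A<lo+20)&(z>.1)&(z<.122)&(N>-10)&(N<40)
    print(lo,np.percentile(N[k],[98]).round(1) if k.sum()>20 else None)
for t in ['bowl','tiffin','jar']: print(t,find('top',t,C))
E
```

```text
23.65 [0.5557 0.2615 0.1498] [-6.6 -6.2 16.7] [-1.18  1.18  0.01] 30.00281721353531
key top z [0.1894 0.1905 0.191 ] tool z [-41.3 -40.8 -39.6]
bezel z 0.1422
t 23.7 pos [0.5557 0.2616 0.1498] ang 1.024 F [-5.3 -5.3 15.5] w 0.124 tilt [ 0.0033 -0.0011] q6 0.9
0 [10.8]
20 [11.1]
40 [10.8]
60 [11.]
80 None
100 [-0.3]
120 None
140 None
160 None
bowl [(0.68, [0.493, -0.112, 0.014], (368, 273))]
tiffin [(0.94, [0.691, -0.241, 0.145], (426, 183))]
jar [(0.36, [0.493, -0.291, 0.032], (441, 273))]
```

View pics/fin.png

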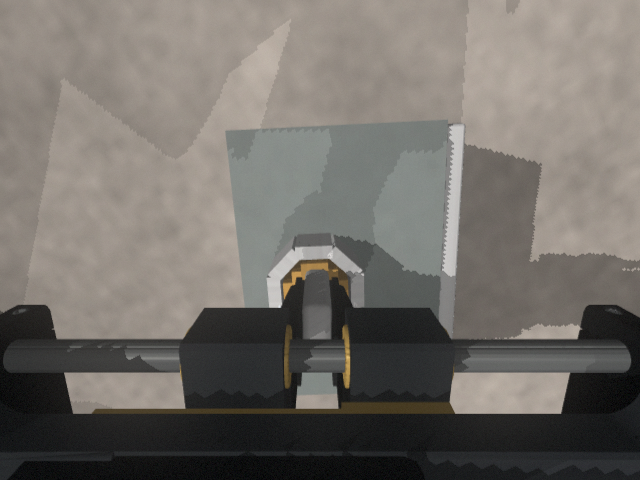

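The picture shows the steel key gripped at (318,300), seated in the core and turned. The door is flush along the cabinet's front (~(455,200)).

```bash
python3 -c "
from rig import robot
print(robot.hand_in())"
```

```text
the job is handed in; nothing more can be done
None
```

I handed the job in with the door shut on its catch, the steel key fully home, and the hand turned 1.62 rad clockwise and still gripping it. The core angle can't be read directly; allowing for the key's play I put it near 1.5 rad. The bowl and tiffin showed no movement, but the jar wasn't picked up in the last look.

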